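# Line up a violet dilution series on the comparison strip

## Task

Line up the four sealed violet pots on the white strip in order of shade, one centred in each black ring: the palest in the ring next to the orange button on the strip, then darker and darker, the darkest at the grey button's end. Keep the pots upright all the way, leave the paper cup that stands among them where it is, and let go of every pot.

Things in the scene. Friction and masses are not known exactly. Their poses are not given: they have to be found in the camera images.
- pot_1: Sealed round pot, palest lilac, almost white: 44 mm diameter, 62 mm tall, about 70 g, straight sides, standing on the bench; the shade shows on the lower 46 mm of its side and as a 37 mm disc on its white lid. All four pots differ only in shade; pot_1 is the palest, then pot_2, pot_3, and pot_4 the darkest. Origin: centre of the underside, z up; yaw has no meaning.
- pot_2: Sealed round pot, light violet: 44 mm diameter, 62 mm tall, about 70 g, straight sides, standing on the bench; the shade shows on the lower 46 mm of its side and as a 37 mm disc on its white lid. All four pots differ only in shade; pot_1 is the palest, then pot_2, pot_3, and pot_4 the darkest. Origin: centre of the underside, z up; yaw has no meaning.
- pot_3: Sealed round pot, mid purple: 44 mm diameter, 62 mm tall, about 70 g, straight sides, standing on the bench; the shade shows on the lower 46 mm of its side and as a 37 mm disc on its white lid. All four pots differ only in shade; pot_1 is the palest, then pot_2, pot_3, and pot_4 the darkest. Origin: centre of the underside, z up; yaw has no meaning.
- pot_4: Sealed round pot, very dark purple, almost black: 44 mm diameter, 62 mm tall, about 70 g, straight sides, standing on the bench; the shade shows on the lower 46 mm of its side and as a 37 mm disc on its white lid. All four pots differ only in shade; pot_1 is the palest, then pot_2, pot_3, and pot_4 the darkest. Origin: centre of the underside, z up; yaw has no meaning.
- mark_a: Flat black ring printed on the white strip, 60 mm outer, 52 mm inner diameter; one end of the row. Row: mark_a, b, c, d in a straight line, 85 mm apart, roughly across in front of the robot. Origin: ring centre, on the strip's top, 6 mm above the bench; y along the row from mark_d to mark_a, x across it. Strip: fixed, 420 x 76 x 6 mm.
- mark_b: Flat black ring printed on the white strip, 60 mm outer, 52 mm inner diameter; second in the row. Row: mark_a, b, c, d in a straight line, 85 mm apart, roughly across in front of the robot. Origin: ring centre, on the strip's top, 6 mm above the bench; y along the row from mark_d to mark_a, x across it. Strip: fixed, 420 x 76 x 6 mm.
- mark_c: Flat black ring printed on the white strip, 60 mm outer, 52 mm inner diameter; third in the row. Row: mark_a, b, c, d in a straight line, 85 mm apart, roughly across in front of the robot. Origin: ring centre, on the strip's top, 6 mm above the bench; y along the row from mark_d to mark_a, x across it. Strip: fixed, 420 x 76 x 6 mm.
- mark_d: Flat black ring printed on the white strip, 60 mm outer, 52 mm inner diameter; the other end of the row. Row: mark_a, b, c, d in a straight line, 85 mm apart, roughly across in front of the robot. Origin: ring centre, on the strip's top, 6 mm above the bench; y along the row from mark_d to mark_a, x across it. Strip: fixed, 420 x 76 x 6 mm.
- orange_stop: Orange round button fixed on the strip, 30 mm diameter, 16 mm tall, 64.5 mm beyond one of the end rings (mark_a or mark_d: it varies) in line with the row; it tells which end the row starts from. A like button at the other end is grey (a loose orange cap on the bench does not count). Origin: centre of its underside, on the strip's top face.
- cup: Open cream paper cup standing on the bench in the middle among the pots, between the robot and the strip: 60 mm across the rim, 44 mm at the foot, 60 mm tall, about 40 g. To be left alone. Two more such cups stand far out to the sides, one left and one right. Origin: centre of the underside, z up.
Not all that is in view belongs to the job. Leave any green look-alike of the pot_1 alone.

How it is judged:
By the outcome, as a careful person would: the job done as asked, in the order asked, and still so for the second after the job is handed in, with the robot touching nothing.
It also fails if it takes over 102 s, if anything falls off the work surface, if the arm or the gripper's body presses on something with over 40 N, if the wrist force passes 120 N, or if a joint passes its speed limit or range.

## Robot

A 6-joint arm with a two-finger parallel gripper is mounted at the origin on the work surface. World frame = base frame: x ahead of the robot, y to its left, z up, the work surface at z = 0. Lengths are in m, angles in degrees, forces in N, time in s.
With the tool pointing down it reaches from about 0.35 to 0.8 m from the base axis. Payload 7.3 kg.
Tool frame: the origin (TCP) lies between the finger pads; the fingertips stand 22 mm ahead of it and the grasp point (between the pads) lies 3 mm ahead of it; z points along the fingers, y is the direction in which the jaws open and shut (so a half turn about z gives the same grasp; the last joint's range is limited). The gripper opens to 85 mm and grips with 20 to 120 N. Pads are 22 mm wide; open, the fingers measure 114 mm over their backs; the gripper's body (76 mm by 85 mm) begins 54 mm behind the grasp point. The pads swing forward as they close: fully open they stand 13 mm farther back than shut.
Start: joints at [61.249, 19.595, 87.324, -0, 73.075, -8.365], TCP at [0.183, 0.492, 0.253] pointing down, gripper open.
Joint ranges: [-145.02, 145.02], [-44.19, 115.74], [2.07, 154.8], [-57.11, 237.11], [16.16, 152.29], [-177.93, 177.93]. Speed limits (degrees/s): [147.25, 147.25, 180, 180, 180, 180].

## Interface

Orientations are given as a 3x3 rotation matrix whose columns are the frame's x, y, z axes.
In Python, from rig import get_obs, camera, close_job gives the robot as it stands. The module is installed in compiled form; this text tells all that it offers.
- The arm moves only by the shell command python3 -m crank 'ROWS'. ROWS is JSON, a list of rows, each a list of 7 numbers: the shift along the tool's x, y, z as a fraction of full scale, then the turn, a rotation vector about the tool's x, y, z as a fraction of full scale, then the finger opening in mm, from 0 to 85.4. A call has 1 to 12 rows; each row shifts and turns the pose as measured when the row begins, along the tool's axes as they then stand; what a row does not reach is not made up. Full scale, the value 1, is 15 cm for a shift and 180 degrees for a turn. A row lasts 1/10 s, in which the tool goes at most 50 mm and 8.59 degrees, less where a joint would pass 70% of its speed; a pose out of reach is approached as far as the arm can. A call with a number of a shift or a turn outside -1 to 1 is refused whole. A call with a gripper value outside its range is refused whole. The fingers move at their own pace and stop on an object; the grip force is fixed at half the most. Time passes only in rows, so rows that do not move let the fingers close. It gives the time, the measured TCP pose, the force and the opening at its end, in the units of the state.
- get_obs(): the state, without advancing time (a new reading comes with each control period).
- camera(name): name is "scene" or "top" or "wrist"; returns a dict with "image" (400x640x3 uint8, blue, green, red), "z_map" (400x640 float32, m along the optical axis (not along the pixel's ray), 0 where there is no reading), "fx", "fy", "cx", "cy" (pixels), "D" ([k1, k2, p1, p2, k3] as OpenCV has them; the pictures are not rectified), "extrinsics" (4x4, takes a point from camera to world coordinates). Camera axes: x right, y up, looking along -z (the intrinsics and any distortion apply to the point x, -y, -z); pixel columns grow to the right and rows downward; lengths in m; the calibration is good to about 2 mm. A picture is of the moment at which its call begins.
- close_job(): hands the job in, once; it reports no verdict.
The state is a dict: "time": time; "joint_pos": joint angles; "joint_vel": joint speeds; "joint_efforts": joint torques, N m; "tool_pos": TCP position; "tcp_rot": TCP orientation; "ft_force": force on the tool from outside, world axes, zero at the start; "wrist_torque": the same for the moment, N m; "gripper_width": finger opening in m.
Only numpy, scipy, OpenCV 4.12 (cv2) and the standard library are available. Lean on these libraries where they do the work, as an engineer would, in place of code of your own. Each camera call takes 0.05 s, during which the arm holds its last target. There are 200 camera calls.

## Working session

There is one attempt and no reset: what is moved stays moved. The work goes in short steps, Python scripts to look and compute and a shell command to move; the robot and the scene stay as the last step left them, time stands still between calls to the robot, and variables do not carry over. Pictures are saved under pics/ and viewed, on a budget of 14 in all, crops included, one or two more only if the job needs it, and the job is handed in when it is done.

```bash
mkdir -p pics; ls
cat > h.py <<'E'
import numpy as np, cv2
from rig import get_obs, camera
def px2w(c,u,v,z=None):
    K=np.array([[c['fx'],0,c['cx']],[0,c['fy'],c['cy']],[0,0,1]])
    p=cv2.undistortPoints(np.array([[[u,v]]],float),K,np.array(c['D'],float))[0,0]
    d=np.array([p[0],-p[1],-1.]); E=np.array(c['extrinsics'])
    r=E[:3,:3]@d; o=E[:3,3]
    s=(z-o[2])/r[2] if z is not None else float(c['z_map'][int(round(v)),int(round(u))])
    return o+s*r
E
python3 - <<'E'
from h import *
import pickle
for n in ('top','scene'):
    c=camera(n); cv2.imwrite(f'pics/{n}0.png',c['image']); pickle.dump(c,open(n+'0.pkl','wb'))
    print(n,np.round(c['extrinsics'],3).tolist(),c['fx'],c['D'])
o=get_obs();print(o['time'],o['tool_pos'],np.round(o['tcp_rot'],3),o['gripper_width'])
E
```

```text
pics
top [[0.014, 0.995, -0.102, 0.457], [-1.0, 0.014, -0.006, 0.023], [-0.005, 0.102, 0.995, 0.89], [0.0, 0.0, 0.0, 1.0]] 408.6843310380635 [-0.09602355  0.          0.          0.          0.        ]
scene [[-0.58, -0.624, 0.523, 1.086], [0.814, -0.457, 0.358, 0.397], [0.016, 0.634, 0.773, 0.845], [0.0, 0.0, 0.0, 1.0]] 472.44651271115214 [-0.02950662  0.          0.          0.          0.        ]
0.1 [0.18268998 0.49183634 0.25270431] [[-0.937  0.348 -0.001]
 [ 0.348  0.937 -0.001]
 [ 0.    -0.001 -1.   ]] 0.08549878431793144
```

View pics/top0.png

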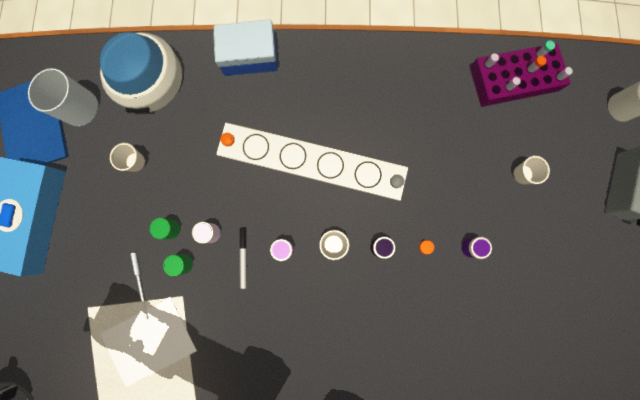

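View pics/scene0.png

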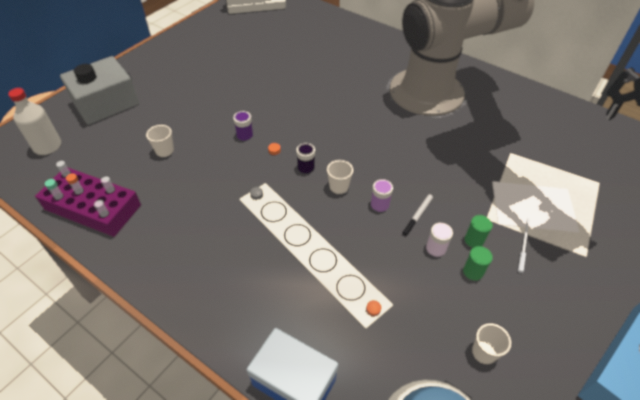

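The top view shows the strip with the orange button at (227,139) and the grey one at (397,181), and rings at (256,147), (293,156), (330,165) and (368,174). The pots are palest (204,232), light (281,250), darkest (384,247) and mid (480,248). The cup is at (334,244) and the green look-alikes are at (161,228) and (174,265). I'll enlarge it and measure.

Run:
```python
from h import *
import pickle
c=pickle.load(open('top0.pkl','rb'))
im=c['image'][115:285,150:510]
cv2.imwrite('pics/crop1.png',cv2.resize(im,None,fx=2.2,fy=2.2,interpolation=cv2.INTER_CUBIC))
for n,u,v,z in [('a',256,147,.006),('b',293,155.8,.006),('c',330,165,.006),('d',368,174.3,.006),('or',227.5,139.5,.022),('gr',397.5,181.5,.022),
 ('p1',203.5,232.5,.062),('p2',281,250,.062),('p4',384,247.5,.062),('p3',480,247.5,.062),('cup',334,244,.06),('g1',161,228,.062),('g2',174,265,.062)]:
    print(n,np.round(px2w(c,u,v,z),4),'depth',np.round(px2w(c,u,v),4))
```

```text
a [0.6631 0.1729 0.006 ] depth [0.6632 0.173  0.0055]
b [0.6441 0.0904 0.006 ] depth [0.6435 0.0902 0.0088]
c [0.6246 0.0087 0.006 ] depth [0.6244 0.0087 0.0069]
d [ 0.6051 -0.0747  0.006 ] depth [ 0.6053 -0.0749  0.0047]
or [0.6756 0.2334 0.022 ] depth [0.6761 0.234  0.0198]
gr [ 0.5877 -0.1366  0.022 ] depth [ 0.5878 -0.1367  0.0212]
p1 [0.4716 0.2657 0.062 ] depth [0.4716 0.2654 0.0633]
p2 [0.439  0.1063 0.062 ] depth [0.439  0.1064 0.0607]
p4 [ 0.4469 -0.1013  0.062 ] depth [ 0.4469 -0.1012  0.0629]
p3 [ 0.4484 -0.2988  0.062 ] depth [ 0.4484 -0.3002  0.0582]
cup [ 4.527e-01 -4.000e-04  6.000e-02] depth [ 0.4523 -0.002   0.0036]
g1 [0.4791 0.3553 0.062 ] depth [0.479  0.3547 0.0635]
g2 [0.4043 0.3246 0.062 ] depth [0.4043 0.3247 0.0616]
```

View pics/crop1.png

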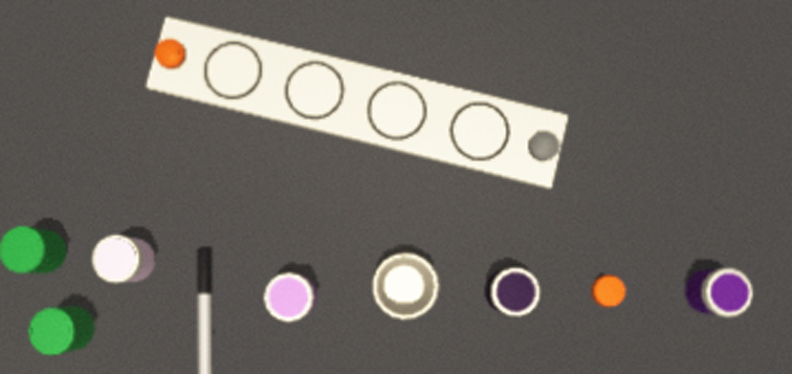

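```bash
python3 -m crank '[[-0.29,-0.09,0.08,0,0,0,64],[-0.29,-0.09,0.08,0,0,0,64],[-0.29,-0.09,0.08,0,0,0,64],[-0.29,-0.09,0.08,0,0,0,64],[-0.29,-0.09,0.08,0,0,0,64],[-0.29,-0.09,0.08,0,0,0,64],[-0.29,-0.09,0.08,0,0,0,64],[-0.29,-0.09,0.08,0,0,0,64],[0,0,0,0,0,0,64]]'
cat >> h.py <<'E'
def go(x,y,z):
    o=get_obs();R=np.array(o['tcp_rot']);d=R.T@(np.array([x,y,z])-o['tool_pos'])
    print('t',round(o['time'],1),'at',np.round(o['tool_pos'],4),'tilt',np.round(R[:2,2],3),'yaxis',np.round(R[:2,1],3),'w',round(o['gripper_width'],4),'F',np.round(o['ft_force'],1),'| need frac',np.round(d/.15,3),'mm',np.round(d*1000,1))
E
python3 - <<'E'
from h import *
go(.4712,.2662,.15)
c=camera('wrist'); cv2.imwrite('pics/w1.png',c['image'])
import pickle; pickle.dump(c,open('w1.pkl','wb'))
E
```

```text
time: 1.0
tool_pos: [0.4801, 0.2626, 0.1501]
tcp_rot: [[-0.94, 0.342, -0.004], [0.342, 0.94, -0.0], [0.003, -0.001, -1.0]]
ft_force: [0.2, -0.4, -1.0]
gripper_width: 0.0642
t 1.0 at [0.4801 0.2626 0.1501] tilt [-0.004 -0.   ] yaxis [0.342 0.94 ] w 0.0642 F [ 0.2 -0.4 -1. ] | need frac [0.064 0.002 0.001] mm [9.5 0.4 0.2]
```

View pics/w1.png

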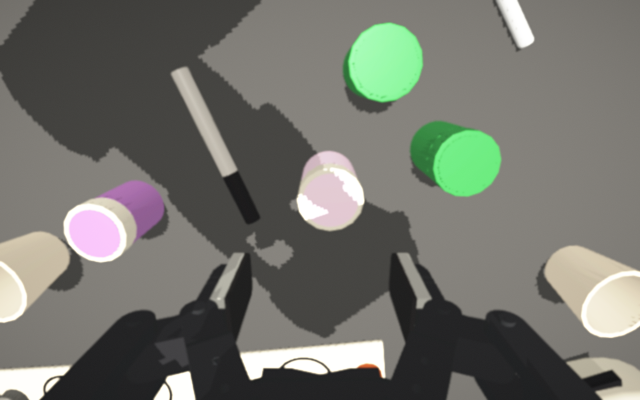

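The wrist view shows pot_1's lid at (331,197) between the jaws, pot_2's lid at (101,230), and the greens to the right and clear. I'll check this against the top view estimate.

Run:
```python
from h import *
import pickle
c=pickle.load(open('w1.pkl','rb'))
for n,u,v in [('p1',331,197.5),('p2',101,230)]: print(n,np.round(px2w(c,u,v,.062),4),np.round(px2w(c,u,v),4))
go(.4712,.2662,.048)
```

```text
p1 [0.4712 0.2721 0.062 ] [0.4713 0.2721 0.0616]
p2 [0.4395 0.1155 0.062 ] [0.4394 0.1156 0.0621]
t 1.1 at [0.4783 0.2641 0.1506] tilt [-0.005  0.   ] yaxis [0.341 0.94 ] w 0.0642 F [-0.4  0.6  0.4] | need frac [ 0.046 -0.002  0.684] mm [  6.9  -0.3 102.6]
```

Wrist and top disagree by 6–9 mm in y, possibly because the arm was still settling. I'll correct x, let it settle and look again.

```bash
python3 -m crank '[[0.046,0,0,0,0,0,64],[0,0,0,0,0,0,64],[0,0,0,0,0,0,64]]' | head -2
python3 - <<'E'
from h import *
import pickle
go(.4712,.2662,.048)
c=camera('wrist'); cv2.imwrite('pics/w2.png',c['image']); pickle.dump(c,open('w2.pkl','wb'))
go(.4712,.2662,.048)
c=pickle.load(open('w2.pkl','rb')); print(np.round(c['extrinsics'],4))
E
```

```text
time: 1.35
tool_pos: [0.4688, 0.2683, 0.1508]
t 1.4 at [0.4688 0.2683 0.1508] tilt [-0.006  0.001] yaxis [0.339 0.941] w 0.0642 F [0.5 1.1 0.6] | need frac [-0.024 -0.007  0.685] mm [ -3.6  -1.  102.8]
t 1.4 at [0.4686 0.2684 0.1509] tilt [-0.007  0.001] yaxis [0.339 0.941] w 0.0641 F [0.1 0.8 0.2] | need frac [-0.025 -0.007  0.686] mm [ -3.8  -1.1 102.9]
[[ 0.3389 -0.8948 -0.2906  0.3926]
 [ 0.9408  0.3216  0.107   0.2949]
 [-0.0023 -0.3096  0.9509  0.2719]
 [ 0.      0.      0.      1.    ]]
```

View pics/w2.png

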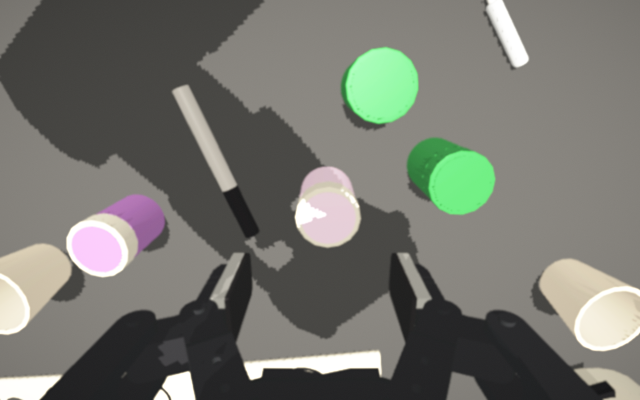

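The lid of pot_1 is at (328,216) and pot_2's is at (102,247). The jaw tips are symmetric about column ~319.

Run:
```python
from h import *
import pickle
c=pickle.load(open('w2.pkl','rb'))
print(c['cx'],c['cy'])
for n,u,v in [('p1',328,216),('p2',102,247),('g1',461,183),('g2',381,85),('cup3 rim',597,318)]: print(n,np.round(px2w(c,u,v,.062),4),np.round(px2w(c,u,v),4))
t=pickle.load(open('top0.pkl','rb'))
print('top p1',px2w(t,202.9,232.7,.062),'cupleft',px2w(t,124,156,.06))
s=pickle.load(open('scene0.pkl','rb'))
for n,u,v in [('p1',441,232),('p2',383,187),('p4',306,151.5),('p3',242,119)]: print('scene',n,np.round(px2w(s,u,v,.062),4))
```

```text
320.2160133242624 196.5585011285126
p1 [0.4714 0.2716 0.062 ] [0.4711 0.2717 0.0629]
p2 [0.44   0.1143 0.062 ] [0.4402 0.1135 0.0611]
g1 [0.4791 0.3608 0.062 ] [0.4789 0.3606 0.0624]
g2 [0.4034 0.329  0.062 ] [0.4033 0.3289 0.0627]
cup3 rim [0.6212 0.4384 0.062 ] [0.6517 0.4575 0.034 ]
top p1 [0.47114638 0.26696758 0.062     ] cupleft [0.62973041 0.44609234 0.06      ]
scene p1 [0.4761 0.2718 0.062 ]
scene p2 [0.441  0.1116 0.062 ]
scene p4 [ 0.4528 -0.0925  0.062 ]
scene p3 [ 0.4552 -0.2913  0.062 ]
```

The wrist and scene cameras agree on pot_1 at (0.471, 0.272), and the jaw midplane at column 320 supports that. The top view is about 5–8 mm low in y, so I'll use the wrist camera. Now down to grasp.

```bash
cat >> h.py <<'E'
    w=R.T@np.cross(R[:,2],[0,0,-1]); print('   level turn frac',np.round(w/np.pi,4),'yaw',round(np.degrees(np.arctan2(R[1,1],R[0,1])),1))
E
python3 -m crank '[[-0.01,0.026,0.2,0,-0.002,0,64],[0,0,0.2,0,0,0,64],[0,0,0.2,0,0,0,64],[0,0,0,0,0,0,64]]' | head -2
python3 -c "
from h import *
go(.4713,.2716,.047)"
```

```text
time: 1.8
tool_pos: [0.4708, 0.2758, 0.0619]
t 1.8 at [0.4708 0.2758 0.0619] tilt [0.007 0.002] yaxis [0.333 0.943] w 0.064 F [0.9 0.  0.6] | need frac [-0.012 -0.026  0.099] mm [-1.8 -3.9 14.9]
   level turn frac [0.0012 0.0019 0.    ] yaw 70.5
```

```bash
python3 -m crank '[[-0.01,-0.025,0.1,0.001,0.002,0,64],[0,0,0,0,0,0,64]]' | head -2
python3 -c "
from h import *
go(.4713,.2716,.047)"
```

```text
time: 2.0
tool_pos: [0.4712, 0.2728, 0.0478]
t 2.0 at [0.4712 0.2728 0.0478] tilt [0.001 0.001] yaxis [0.331 0.944] w 0.0638 F [-0.4 -0.3 -0.2] | need frac [-0.003 -0.008  0.005] mm [-0.5 -1.1  0.8]
   level turn frac [0.0006 0.0002 0.    ] yaw 70.7
```

```bash
python3 -m crank '[[0,-0.005,0,0,0,0,40],[0,0,0,0,0,0,38],[0,0,0,0,0,0,38],[0,0,0,0,0,0,38],[0,0,0,0,0,0,38],[0,0,0,0,0,0,38]]' 
python3 -c "
from h import *
go(.4713,.2716,.047)"
```

```text
time: 2.6
tool_pos: [0.4732, 0.2729, 0.0518]
tcp_rot: [[-0.943, 0.331, 0.008], [0.331, 0.943, 0.004], [-0.006, 0.007, -1.0]]
ft_force: [-0.0, -0.6, -0.6]
gripper_width: 0.0428
t 2.6 at [0.4732 0.2729 0.0518] tilt [0.008 0.004] yaxis [0.331 0.943] w 0.0428 F [-0.  -0.6 -0.6] | need frac [ 0.01  -0.013  0.032] mm [ 1.4 -1.9  4.8]
   level turn frac [0.0021 0.0019 0.    ] yaw 70.6
```

```bash
python3 -m crank '[[0,0,-0.2,0.002,0.002,0,38],[0,0,-0.2,0,0,0,38],[0,0,-0.2,0,0,0,38],[0,0,0,0,0,0,38]]' | head -2
python3 - <<'E'
from h import *
import pickle
go(.663,.178,.15)
c=camera('wrist'); cv2.imwrite('pics/w3.png',c['image'])
E
```

```text
time: 3.0
tool_pos: [0.4724, 0.2724, 0.1437]
t 3.0 at [0.4724 0.2724 0.1437] tilt [-0.004 -0.001] yaxis [0.332 0.943] w 0.0425 F [-0.2  0.9 -0. ] | need frac [-1.408 -0.172 -0.046] mm [-211.1  -25.9   -6.9]
   level turn frac [-0.0008 -0.001   0.    ] yaw 70.6
```

View pics/w3.png

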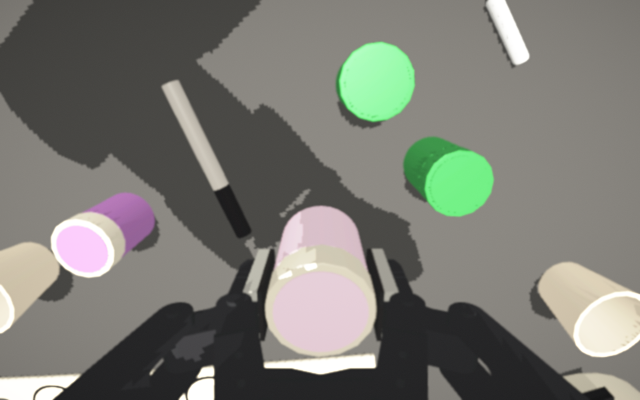

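Pot_1 is held upright, with its lid at (321,305). Next I'll carry it over the orange-end ring and look there.

```bash
python3 -m crank '[[-0.28,-0.035,0,0,-0.001,0,38],[-0.28,-0.035,0,0,0,0,38],[-0.28,-0.035,0,0,0,0,38],[-0.28,-0.035,0,0,0,0,38],[-0.28,-0.035,0,0,0,0,38],[0,0,0,0,0,0,38],[0,0,0,0,0,0,38]]' | head -2
python3 - <<'E'
from h import *
import pickle
go(.663,.178,.15)
c=camera('wrist'); cv2.imwrite('pics/w4.png',c['image']); pickle.dump(c,open('w4.pkl','wb'))
go(.663,.178,.15)
E
```

```text
time: 3.75
tool_pos: [0.6616, 0.1733, 0.1282]
t 3.8 at [0.6616 0.1733 0.1282] tilt [-0.021 -0.007] yaxis [0.329 0.944] w 0.0425 F [ 0.1  0.6 -0.4] | need frac [ 0.004  0.031 -0.146] mm [  0.6   4.6 -21.8]
   level turn frac [-0.0042 -0.0056  0.    ] yaw 70.8
t 3.8 at [0.6614 0.1731 0.1281] tilt [-0.021 -0.007] yaxis [0.329 0.944] w 0.043 F [-0.9 -0.6 -0.5] | need frac [ 0.003  0.032 -0.146] mm [  0.4   4.8 -21.9]
   level turn frac [-0.0044 -0.0056  0.    ] yaw 70.8
```

View pics/w4.png

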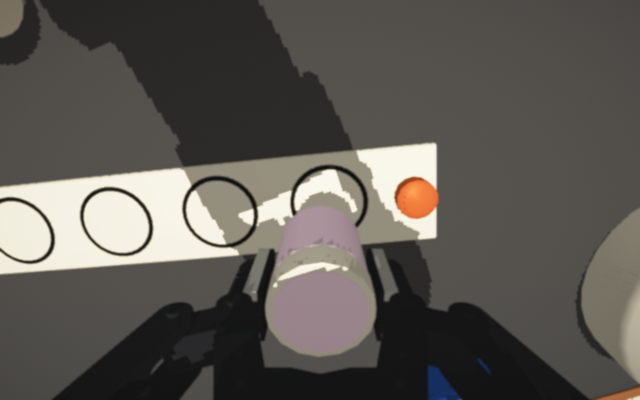

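All four rings show: a around (329.5,201), b (220,212), c (116.5,221.5) and d about (17,230). The orange button is at (417,198).

Run:
```python
from h import *
import pickle
c=pickle.load(open('w4.pkl','rb'))
P=[px2w(c,u,v,.006) for u,v in [(329.5,201.5),(220,212),(116.5,221.5),(17,230)]]
for p in P: print(np.round(p,4),end=' ')
print([round(float(np.linalg.norm(P[i]-P[i+1])),4) for i in range(3)])
E=np.array(c['extrinsics']); 
print('depth a',px2w(c,322,175),'lid',np.round(px2w(c,321,308),4))
o=get_obs(); R=np.array(o['tcp_rot']); print('lid in tool',R.T@(px2w(c,321,305)-o['tool_pos']))
```

```text
[0.6641 0.1771 0.006 ] [0.6447 0.0938 0.006 ] [0.625  0.0112 0.006 ] [ 0.6043 -0.074   0.006 ] [0.0855, 0.0849, 0.0876]
depth a [0.64237018 0.17853193 0.00698975] lid [0.661  0.1729 0.1409]
lid in tool [ 0.00207633 -0.00049079 -0.01299913]
```

```bash
python3 -m crank '[[-0.02,0.035,0.1,-0.004,-0.006,0,38],[0,0,0.1,0,0,0,38],[0,0,0.1,0,0,0,38],[0,0,0,0,0,0,38]]' | head -2
python3 -c "
from h import *
go(.666,.177,.0555)"
```

```text
time: 4.2
tool_pos: [0.6608, 0.1803, 0.08]
t 4.2 at [0.6608 0.1803 0.08  ] tilt [-0.003 -0.001] yaxis [0.325 0.946] w 0.0426 F [-0.2 -0.1 -1. ] | need frac [-0.04  -0.009  0.163] mm [-6.  -1.3 24.5]
   level turn frac [-0.0008 -0.0009  0.    ] yaw 71.0
```

```bash
python3 -m crank '[[-0.04,-0.01,0.05,-0.001,-0.001,0,38],[0,0,0.05,0,0,0,38],[0,0,0,0,0,0,38]]' | head -2
python3 -c "
from h import *
go(.666,.177,.0555)"
```

```text
time: 4.5
tool_pos: [0.6654, 0.1782, 0.0653]
t 4.5 at [0.6654 0.1782 0.0653] tilt [0.002 0.001] yaxis [0.323 0.946] w 0.0427 F [-0.7 -0.6 -0.4] | need frac [-0.006 -0.007  0.065] mm [-0.9 -1.   9.8]
   level turn frac [0.0004 0.0004 0.    ] yaw 71.2
```

```bash
python3 -m crank '[[-0.006,-0.007,0.05,0,0,0,38],[0,0,0.02,0,0,0,38],[0,0,0,0,0,0,38]]' | head -2
python3 -c "
from h import *
go(.666,.177,.0555)"
```

```text
time: 4.8
tool_pos: [0.6666, 0.1769, 0.0552]
t 4.8 at [0.6666 0.1769 0.0552] tilt [0.003 0.001] yaxis [0.323 0.946] w 0.0427 F [-0.3  0.2  2. ] | need frac [ 0.004 -0.001 -0.002] mm [ 0.6 -0.1 -0.3]
   level turn frac [0.0007 0.0009 0.    ] yaw 71.1
```

Light contact (2 N up). I'll release, rise straight up and look.

```bash
python3 -m crank '[[0,0,0,0,0,0,64],[0,0,0,0,0,0,64],[0,0,0,0,0,0,64],[0,0,-0.1,0,0,0,64],[0,0,-0.2,0,0,0,64],[0,0,-0.2,0,0,0,64],[0,0,-0.1,0,0,0,64],[0,0,0,0,0,0,64]]' | head -2
python3 - <<'E'
from h import *
import pickle
go(.44,.114,.15)
c=camera('wrist'); cv2.imwrite('pics/w5.png',c['image']); pickle.dump(c,open('w5.pkl','wb'))
E
```

```text
time: 5.6
tool_pos: [0.667, 0.1769, 0.1532]
t 5.6 at [0.667  0.1769 0.1532] tilt [0.007 0.002] yaxis [0.323 0.946] w 0.0641 F [ 1.  -0.5  0.3] | need frac [ 1.297 -0.886  0.011] mm [ 194.5 -132.9    1.6]
   level turn frac [0.0012 0.0019 0.    ] yaw 71.1
```

View pics/w5.png

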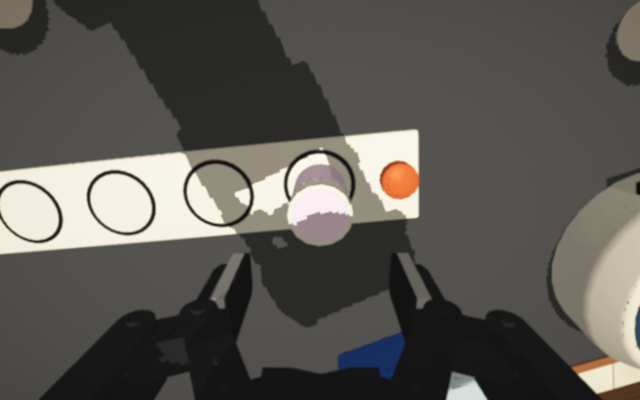

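Pot_1 stands in ring a, with its lid at (320,214.5) and the ring at about (319.5,183). Next I'll check the centring numerically and head for pot_2.

```bash
python3 - <<'E'
from h import *
import pickle
c=pickle.load(open('w5.pkl','rb'))
print('lid',np.round(px2w(c,320,214,.068),4))
for u,v in [(319.5,184),(218.5,193),(121,202.5),(29,211.5)]: print(np.round(px2w(c,u,v,.006),4))
E
python3 -m crank '[[0.26,-0.18,0,0.001,0.002,0,64],[0.26,-0.18,0,0,0,0,64],[0.26,-0.18,0,0,0,0,64],[0.26,-0.18,0,0,0,0,64],[0.22,-0.15,0,0,0,0,64],[0,0,0,0,0,0,64],[0,0,0,0,0,0,64]]' | head -2
python3 -c "
from h import *
go(.44,.1135,.10)"
```

```text
lid [0.6663 0.1761 0.068 ]
[0.6643 0.1766 0.006 ]
[0.6443 0.094  0.006 ]
[0.6249 0.011  0.006 ]
[ 0.6055 -0.072   0.006 ]
time: 6.35
tool_pos: [0.4327, 0.1119, 0.144]
t 6.3 at [0.4327 0.1119 0.144 ] tilt [-0.014 -0.001] yaxis [0.323 0.946] w 0.064 F [ 0.5  0.  -0.3] | need frac [-0.046  0.027  0.293] mm [-7.   4.1 43.9]
   level turn frac [-0.0016 -0.004   0.    ] yaw 71.1
```

```bash
python3 -m crank '[[-0.046,0.014,0.09,-0.002,-0.004,0,64],[0,0,0.1,0,0,0,64],[0,0,0.1,0,0,0,64],[0,0,0,0,0,0,64]]' | head -2
python3 - <<'E'
from h import *
import pickle
go(.4397,.1115,.047)
c=camera('wrist'); cv2.imwrite('pics/w6.png',c['image']); pickle.dump(c,open('w6.pkl','wb'))
E
```

```text
time: 6.75
tool_pos: [0.4449, 0.1125, 0.0989]
t 6.8 at [0.4449 0.1125 0.0989] tilt [0.005 0.002] yaxis [0.323 0.946] w 0.0641 F [0.1 0.4 0.6] | need frac [ 0.032 -0.019  0.346] mm [ 4.8 -2.8 51.8]
   level turn frac [0.0011 0.0014 0.    ] yaw 71.1
```

View pics/w6.png

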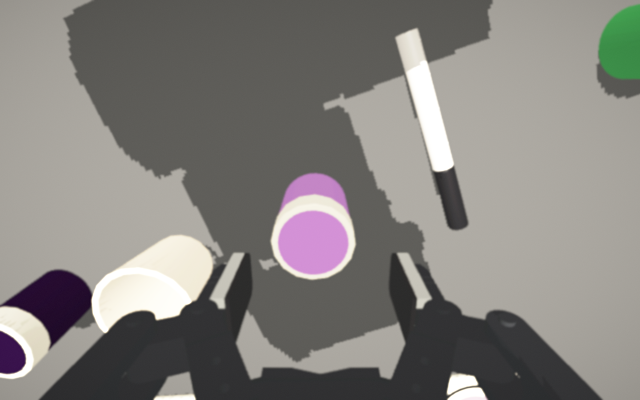

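The lid of pot_2 is at (313.5,237), with the cup to the left and well outside the finger.

Run:
```python
from h import *
import pickle
c=pickle.load(open('w6.pkl','rb'))
p=px2w(c,313.5,237,.062); print(p); go(p[0],p[1],.047)
```

```text
[0.43685099 0.11063194 0.062     ]
t 6.8 at [0.4455 0.1126 0.0997] tilt [0.007 0.002] yaxis [0.323 0.946] w 0.0642 F [ 0.5 -0.1  0.4] | need frac [ 0.052 -0.032  0.351] mm [ 7.8 -4.8 52.7]
   level turn frac [0.0013 0.0018 0.    ] yaw 71.1
```

```bash
python3 -m crank '[[0.045,-0.03,0.12,0.001,0.002,0,64],[0,0,0.12,0,0,0,64],[0,0,0.09,0,0,0,64],[0,0,0,0,0,0,64]]' | head -2
python3 -c "
from h import *
go(.438,.1108,.047)"
```

```text
time: 7.2
tool_pos: [0.4428, 0.1113, 0.0511]
t 7.2 at [0.4428 0.1113 0.0511] tilt [0.006 0.002] yaxis [0.323 0.946] w 0.0638 F [0.4 0.1 0.5] | need frac [ 0.029 -0.013  0.027] mm [ 4.4 -2.   4. ]
   level turn frac [0.0011 0.0017 0.    ] yaw 71.2
```

```bash
python3 -m crank '[[0.04,-0.013,0.03,0.001,0.003,0,64],[0.005,0,0.005,0,0.001,0,38],[0.003,0,0.005,0,0.001,0,38],[0.003,0,0.005,0,0,0,38],[0,0,0.005,0,0,0,38],[0,0,0.005,0,0,0,38],[0,0,0,0,0,0,38]]' | head -2
python3 -c "
from h import *
go(.438,.1108,.047)"
```

```text
time: 7.9
tool_pos: [0.4375, 0.1123, 0.0474]
t 7.9 at [0.4375 0.1123 0.0474] tilt [-0.004  0.004] yaxis [0.322 0.947] w 0.043 F [ 0.4  0.4 -0.7] | need frac [-0.006 -0.008  0.003] mm [-0.9 -1.3  0.4]
   level turn frac [ 0.0009 -0.0016  0.    ] yaw 71.2
```

Gripped (43 mm). I'll lift and carry it to ring b (.644, .094).

```bash
python3 -m crank '[[0,0,-0.2,0.001,-0.001,0,38],[0,0,-0.25,0,0,0,38],[0,0,-0.2,0,0,0,38],[0,0,0,0,0,0,38]]' | head -2
python3 -c "
from h import *
go(.6443,.094,.145)"
```

```text
time: 8.3
tool_pos: [0.4374, 0.1123, 0.1477]
t 8.3 at [0.4374 0.1123 0.1477] tilt [-0.004  0.   ] yaxis [0.322 0.947] w 0.0428 F [ 0.8  0.8 -0.3] | need frac [-1.345  0.329  0.012] mm [-201.8   49.4    1.8]
   level turn frac [-0.0004 -0.0013  0.    ] yaw 71.2
```

```bash
python3 -m crank '[[-0.27,0.066,-0.02,0,-0.001,0,38],[-0.27,0.066,-0.02,0,0,0,38],[-0.27,0.066,-0.02,0,0,0,38],[-0.27,0.066,-0.02,0,0,0,38],[-0.25,0.066,0,0,0,0,38],[0,0,0,0,0,0,38],[0,0,0,0,0,0,38]]' | head -2
python3 - <<'E'
from h import *
import pickle
go(.6443,.094,.08)
c=camera('wrist'); cv2.imwrite('pics/w7.png',c['image']); pickle.dump(c,open('w7.pkl','wb'))
E
```

```text
time: 9.0
tool_pos: [0.6448, 0.0944, 0.151]
t 9.0 at [0.6448 0.0944 0.151 ] tilt [-0.011 -0.001] yaxis [0.322 0.947] w 0.0432 F [-0.3  0.1 -1.4] | need frac [-0.003 -0.002  0.473] mm [-0.4 -0.3 71. ]
   level turn frac [-0.0013 -0.0034  0.    ] yaw 71.2
```

View pics/w7.png

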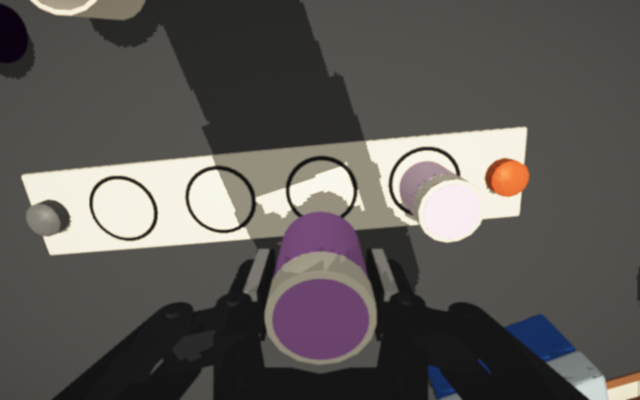

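Pot_2 is held upright over ring b at (321.5,190). Rings c and d are at (220.5,199.5) and (123.5,208), and pot_1 stands in ring a.

```bash
python3 - <<'E'
from h import *
import pickle
c=pickle.load(open('w7.pkl','rb'))
for u,v in [(321.5,190),(220.5,199.5),(123.5,208)]: print(np.round(px2w(c,u,v,.006),4))
print('lid1',px2w(c,450,210,.068)); o=get_obs();R=np.array(o['tcp_rot']); print('lid in tool',R.T@(px2w(c,321,320)-o['tool_pos']))
E
python3 -m crank '[[0,0,0.15,-0.001,-0.004,0,38],[0,0,0.15,0,0,0,38],[0,0,0.15,0,0,0,38],[0,0,0,0,0,0,38]]' | head -2
python3 -c "
from h import *
go(.6443,.094,.0565)"
```

```text
[0.6443 0.0939 0.006 ]
[0.6251 0.0111 0.006 ]
[ 0.6053 -0.0715  0.006 ]
lid1 [0.66617619 0.17462105 0.068     ]
lid in tool [-0.00324868 -0.00053295 -0.01502025]
time: 9.45
tool_pos: [0.6402, 0.0952, 0.0815]
t 9.4 at [0.6402 0.0952 0.0815] tilt [-0.001 -0.001] yaxis [0.32  0.947] w 0.0425 F [-0.9  0.8 -1. ] | need frac [-0.029  0.001  0.167] mm [-4.3  0.2 25. ]
   level turn frac [-0.0005 -0.      0.    ] yaw 71.3
```

```bash
python3 -m crank '[[-0.02,0,0.06,0,0,0,38],[0,0,0.06,0,0,0,38],[0,0,0.01,0,0,0,38],[0,0,0,0,0,0,38]]' | head -2
python3 -c "
from h import *
go(.643,.094,.0535)"
```

```text
time: 9.85
tool_pos: [0.6433, 0.0947, 0.0637]
t 9.8 at [0.6433 0.0947 0.0637] tilt [ 0.003 -0.001] yaxis [0.32  0.947] w 0.0427 F [ 0.7 -0.4 -1.4] | need frac [ 0.001 -0.005  0.068] mm [ 0.1 -0.7 10.2]
   level turn frac [-0.0001  0.0009  0.    ] yaw 71.4
```

```bash
python3 -m crank '[[0.002,-0.004,0.05,0,0.001,0,38],[0.002,0,0.025,0,0,0,38],[0,0,0,0,0,0,38]]' | head -2
python3 -c "
from h import *
go(.643,.094,.0535)"
```

```text
time: 10.15
tool_pos: [0.6435, 0.0943, 0.0533]
t 10.2 at [0.6435 0.0943 0.0533] tilt [ 0.002 -0.   ] yaxis [0.32  0.947] w 0.0425 F [-0.1 -0.8  0.4] | need frac [ 0.002 -0.003 -0.001] mm [ 0.4 -0.4 -0.2]
   level turn frac [0.0002 0.0007 0.    ] yaw 71.3
```

```bash
python3 -m crank '[[0.002,-0.003,0.012,0,0,0,38],[0,0,0,0,0,0,38]]' | head -2
python3 -c "
from h import *
go(.643,.094,.0535)"
```

```text
time: 10.35
tool_pos: [0.644, 0.0942, 0.0537]
t 10.3 at [0.644  0.0942 0.0537] tilt [0.005 0.   ] yaxis [0.32  0.947] w 0.0431 F [ 0.4 -0.2 -0.4] | need frac [ 0.006 -0.003  0.001] mm [ 0.9 -0.5  0.2]
   level turn frac [0.0007 0.0015 0.    ] yaw 71.3
```

```bash
python3 -m crank '[[0.003,-0.002,0.025,0,0.001,0,38],[0,0,0.01,0,0,0,38]]'
```

```text
time: 10.55
tool_pos: [0.6447, 0.0941, 0.0531]
tcp_rot: [[-0.948, 0.32, 0.006], [0.32, 0.948, 0.001], [-0.006, 0.003, -1.0]]
ft_force: [-5.1, -0.5, 5.8]
gripper_width: 0.0429
```

Contact (5.8 N). Release and rise.

```bash
python3 -m crank '[[0,0,0,0,0,0,64],[0,0,0,0,0,0,64],[0,0,0,0,0,0,64],[0,0,-0.1,0,0,0,64],[0,0,-0.2,0,0,0,64],[0,0,-0.2,0,0,0,64],[0,0,-0.1,0,0,0,64],[0,0,0,0,0,0,64]]' | head -2
python3 - <<'E'
from h import *
import pickle
c=camera('wrist'); cv2.imwrite('pics/w8.png',c['image']); pickle.dump(c,open('w8.pkl','wb'))
t=camera('top'); pickle.dump(t,open('top1.pkl','wb'))
go(.4525,-.2925,.15)
E
```

```text
time: 11.35
tool_pos: [0.6444, 0.0938, 0.1485]
t 11.4 at [0.6433 0.0938 0.1458] tilt [0.003 0.001] yaxis [0.32  0.948] w 0.0637 F [ 0.3  0.5 -0.3] | need frac [ 0.382 -2.847 -0.034] mm [  57.2 -427.    -5.1]
   level turn frac [0.0006 0.0006 0.    ] yaw 71.4
```

View pics/w8.png

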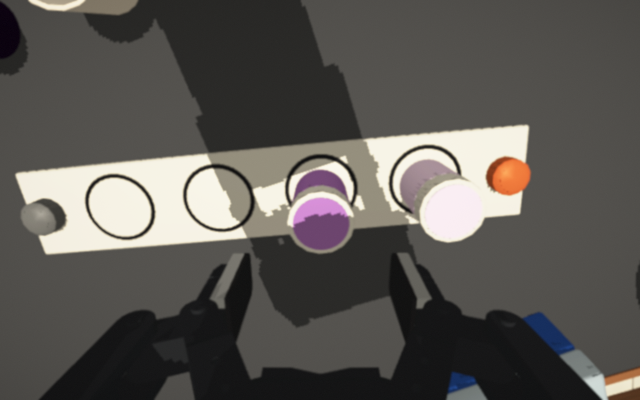

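Pot_2 is in ring b with its lid at (321,219). Next is pot_4, about (0.447,-0.098).

Run:
```python
from h import *
import pickle
c=pickle.load(open('w8.pkl','rb'))
print('lid2',px2w(c,321,219.5,.068),'lid1',px2w(c,451,210,.068), 'ring b',px2w(c,321.5,189,.006))
go(.447,-.098,.15)
```

```text
lid2 [0.64564015 0.09307214 0.068     ] lid1 [0.666211   0.17426759 0.068     ] ring b [0.64479144 0.09410604 0.006     ]
t 11.4 at [0.6433 0.0938 0.1458] tilt [0.003 0.001] yaxis [0.32  0.948] w 0.0637 F [ 0.3  0.5 -0.3] | need frac [ 0.831 -1.63  -0.033] mm [ 124.6 -244.5   -4.9]
   level turn frac [0.0006 0.0006 0.    ] yaw 71.4
```

```bash
python3 -m crank '[[0.14,-0.27,-0.02,0,0,0,64],[0.14,-0.27,-0.02,0,0,0,64],[0.14,-0.27,-0.02,0,0,0,64],[0.14,-0.27,-0.01,0,0,0,64],[0.14,-0.27,0,0,0,0,64],[0.13,-0.27,0,0,0,0,64],[0,0,0,0,0,0,64],[0,0,0,0,0,0,64]]' | head -2
python3 -c "
from h import *
go(.447,-.098,.1)"
```

```text
time: 12.25
tool_pos: [0.4351, -0.1008, 0.1459]
t 12.2 at [ 0.4351 -0.1008  0.1459] tilt [-0.014  0.006] yaxis [0.318 0.948] w 0.0642 F [ 0.8  0.1 -0.5] | need frac [-0.074  0.043  0.305] mm [-11.1   6.4  45.8]
   level turn frac [ 0.0003 -0.0048  0.    ] yaw 71.4
```

```bash
python3 -m crank '[[-0.065,0.035,0.1,0,-0.005,0,64],[0,0,0.1,0,0,0,64],[0,0,0.1,0,0,0,64],[0,0,0,0,0,0,64]]' | head -2
python3 - <<'E'
from h import *
import pickle
go(.447,-.098,.047)
c=camera('wrist'); cv2.imwrite('pics/w9.png',c['image']); pickle.dump(c,open('w9.pkl','wb'))
E
```

```text
time: 12.65
tool_pos: [0.4479, -0.0965, 0.0977]
t 12.7 at [ 0.4479 -0.0965  0.0977] tilt [0.    0.002] yaxis [0.316 0.949] w 0.0643 F [-0.  -0.2  0.5] | need frac [ 0.002 -0.012  0.338] mm [ 0.3 -1.8 50.7]
   level turn frac [ 0.0005 -0.0001  0.    ] yaw 71.6
```

View pics/w9.png

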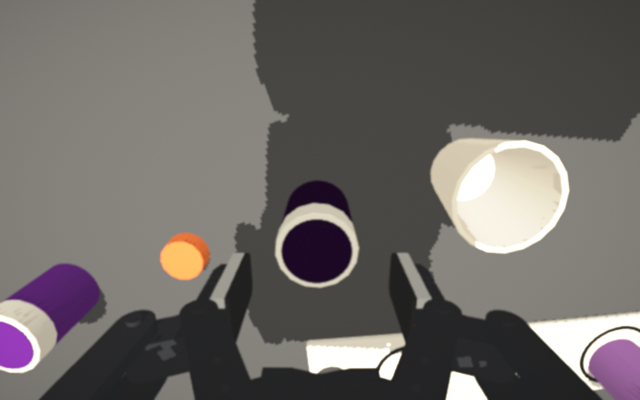

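The lid of pot_4 is at (317,245). The cup's rim starts at column ~455, clear of the right finger at ~430.

```bash
python3 - <<'E'
from h import *
import pickle
c=pickle.load(open('w9.pkl','rb'))
p=px2w(c,317,245,.062); print(p, 'cup rim left',px2w(c,455,185,.06)); go(p[0],p[1],.047)
E
python3 -m crank '[[0,-0.012,0.12,0,0,0,64],[0,0,0.12,0,0,0,64],[0,0,0.08,0,0,0,64],[0,0,0,0,0,0,64]]' | head -2
python3 -c "
from h import *
go(.4455,-.0982,.047)"
```

```text
[ 0.44399572 -0.09798017  0.062     ] cup rim left [ 0.43551461 -0.02334779  0.06      ]
t 12.7 at [ 0.4483 -0.0967  0.0985] tilt [0.001 0.001] yaxis [0.316 0.949] w 0.0642 F [ 0.2  0.2 -0.1] | need frac [ 0.025 -0.018  0.344] mm [ 3.8 -2.7 51.5]
   level turn frac [0.0005 0.0003 0.    ] yaw 71.6
time: 13.1
tool_pos: [0.4513, -0.0971, 0.0512]
t 13.1 at [ 0.4513 -0.0971  0.0512] tilt [ 0.006 -0.   ] yaxis [0.312 0.95 ] w 0.064 F [0.2 0.1 0.2] | need frac [ 0.035 -0.019  0.028] mm [ 5.2 -2.9  4.1]
   level turn frac [0.0005 0.0017 0.    ] yaw 71.8
```

```bash
python3 -m crank '[[0.045,-0.018,0.03,0,0.003,0,64],[0.005,0,0.005,0,0.001,0,38],[0.003,0,0.005,0,0.001,0,38],[0.003,0,0.005,0,0,0,38],[0,0,0.005,0,0,0,38],[0,0,0.005,0,0,0,38],[0,0,0,0,0,0,38]]' | head -2
python3 -c "
from h import *
go(.4455,-.0982,.145)"
```

```text
time: 13.8
tool_pos: [0.4443, -0.0972, 0.0475]
t 13.8 at [ 0.4443 -0.0972  0.0475] tilt [-0.004  0.003] yaxis [0.311 0.95 ] w 0.0426 F [ 1.  -0.  -0.8] | need frac [-0.006 -0.003 -0.65 ] mm [ -1.   -0.5 -97.6]
   level turn frac [ 0.0003 -0.0016  0.    ] yaw 71.9
```

Gripped. I'll lift and carry it to ring d (.6053,-.0718).

```bash
python3 -m crank '[[0,0,-0.2,0,-0.001,0,38],[0,0,-0.25,0,0,0,38],[0,0,-0.2,0,0,0,38],[0,0,0,0,0,0,38]]' | head -2
python3 -c "
from h import *
go(.6053,-.0718,.148)"
```

```text
time: 14.2
tool_pos: [0.444, -0.0973, 0.1476]
t 14.2 at [ 0.444  -0.0973  0.1476] tilt [-0.004  0.003] yaxis [0.311 0.95 ] w 0.0427 F [ 0.4  0.4 -1. ] | need frac [-0.969  0.496 -0.007] mm [-145.4   74.5   -1. ]
   level turn frac [ 0.0004 -0.0015  0.    ] yaw 71.9
```

```bash
python3 -m crank '[[-0.245,0.125,-0.02,0,-0.001,0,38],[-0.245,0.125,-0.02,0,0,0,38],[-0.245,0.125,-0.02,0,0,0,38],[-0.235,0.12,-0.02,0,0,0,38],[0,0,0,0,0,0,38],[0,0,0,0,0,0,38]]' | head -2
python3 - <<'E'
from h import *
import pickle
go(.6053,-.0718,.08)
c=camera('wrist'); cv2.imwrite('pics/w10.png',c['image']); pickle.dump(c,open('w10.pkl','wb'))
E
```

```text
time: 14.8
tool_pos: [0.6076, -0.0702, 0.1539]
t 14.8 at [ 0.6076 -0.0702  0.1539] tilt [-0.008  0.003] yaxis [0.313 0.95 ] w 0.0427 F [-1.3 -0.5 -1.4] | need frac [ 0.007 -0.015  0.493] mm [ 1.1 -2.3 73.9]
   level turn frac [ 0.0002 -0.0027  0.    ] yaw 71.8
```

View pics/w10.png

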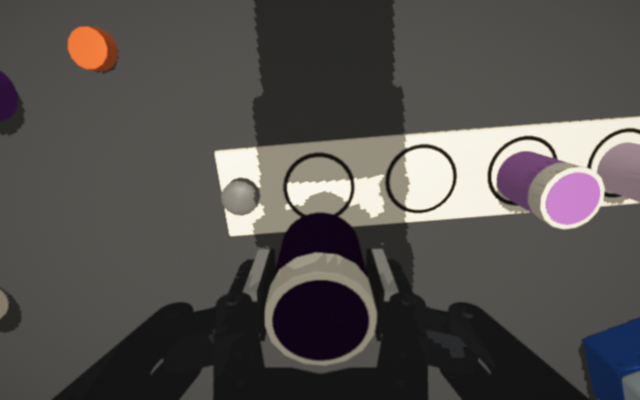

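Pot_4 is held upright with its lid at (320,320). Ring d is at (319.5,187) and ring c at (421.5,178).

```bash
python3 - <<'E'
from h import *
import pickle
c=pickle.load(open('w10.pkl','rb'))
for u,v in [(319.5,187),(421.5,178.5)]: print(np.round(px2w(c,u,v,.006),4))
E
python3 -m crank '[[0.006,-0.015,0.15,0,-0.003,0,38],[-0.005,0,0.15,0,0,0,38],[-0.01,0,0.15,0,0,0,38],[0,0,0,0,0,0,38]]' | head -2
python3 -c "
from h import *
go(.6045,-.0718,.0535)"
```

```text
[ 0.6054 -0.0712  0.006 ]
[0.6248 0.0115 0.006 ]
time: 15.25
tool_pos: [0.6036, -0.0736, 0.084]
t 15.2 at [ 0.6036 -0.0736  0.084 ] tilt [-0.001  0.001] yaxis [0.315 0.949] w 0.043 F [-0.3  0.9 -0.5] | need frac [-0.002  0.013  0.203] mm [-0.3  1.9 30.5]
   level turn frac [ 0.0001 -0.0005  0.    ] yaw 71.6
```

```bash
python3 -m crank '[[0,0.014,0.08,0,0,0,38],[0,0,0.08,0,0,0,38],[0,0,0.02,0,0,0,38],[0,0,0,0,0,0,38]]' | head -2
python3 -c "
from h import *
go(.6045,-.0715,.0535)"
```

```text
time: 15.65
tool_pos: [0.6038, -0.072, 0.0573]
t 15.7 at [ 0.6038 -0.072   0.0573] tilt [0. 0.] yaxis [0.316 0.949] w 0.0428 F [0.4 0.5 0.5] | need frac [-0.003  0.005  0.025] mm [-0.5  0.7  3.8]
   level turn frac [0.0001 0.0001 0.    ] yaw 71.6
```

```bash
python3 -m crank '[[-0.003,0.004,0.03,0,0,0,38],[0,0,0.015,0,0,0,38]]'; python3 -m crank '[[0,0,0.015,0,0,0,38]]'
```

```text
time: 15.85
tool_pos: [0.6055, -0.0719, 0.053]
tcp_rot: [[-0.949, 0.316, 0.003], [0.316, 0.949, -0.001], [-0.003, 0.0, -1.0]]
ft_force: [-8.7, 0.4, 21.6]
gripper_width: 0.043
time: 15.95
tool_pos: [0.6055, -0.0719, 0.053]
tcp_rot: [[-0.949, 0.316, 0.004], [0.316, 0.949, -0.001], [-0.004, 0.0, -1.0]]
ft_force: [-8.7, 0.2, 18.8]
gripper_width: 0.0428
```

Contact is firm but well under the limits. Release, rise and look.

```bash
python3 -m crank '[[0,0,-0.005,0,0,0,64],[0,0,0,0,0,0,64],[0,0,0,0,0,0,64],[0,0,-0.1,0,0,0,64],[0,0,-0.2,0,0,0,64],[0,0,-0.2,0,0,0,64],[0,0,-0.1,0,0,0,64],[0,0,0,0,0,0,64]]' | head -2
python3 - <<'E'
from h import *
import pickle
c=camera('wrist'); cv2.imwrite('pics/w11.png',c['image']); pickle.dump(c,open('w11.pkl','wb'))
go(.449,-.296,.15)
E
```

```text
time: 16.75
tool_pos: [0.6063, -0.0719, 0.1513]
t 16.8 at [ 0.6059 -0.0718  0.1503] tilt [ 0.006 -0.001] yaxis [0.315 0.949] w 0.0645 F [-0.1 -0.7 -0.1] | need frac [ 0.521 -1.749 -0.003] mm [  78.2 -262.3   -0.4]
   level turn frac [0.0002 0.0021 0.    ] yaw 71.6
```

View pics/w11.png

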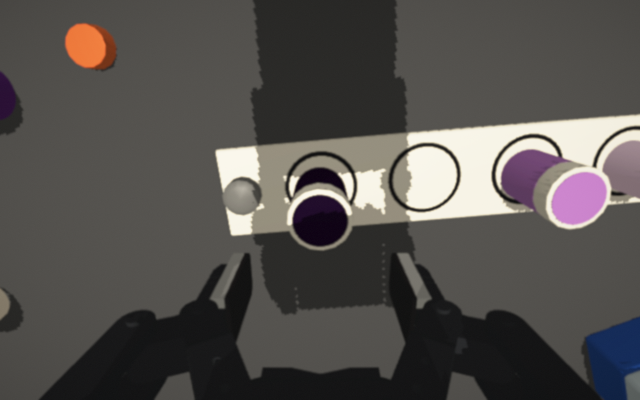

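Pot_4 stands in ring d with its lid at (320,218), ring centre (321.5,186). Now pot_3.

```bash
python3 -m crank '[[0.085,-0.29,-0.01,0,0.001,0,64],[0.085,-0.29,-0.01,0,0,0,64],[0.085,-0.29,-0.01,0,0,0,64],[0.085,-0.29,0,0,0,0,64],[0.085,-0.29,0,0,0,0,64],[0.085,-0.29,0,0,0,0,64],[0,0,0,0,0,0,64],[0,0,0,0,0,0,64]]' | head -2
python3 - <<'E'
from h import *
import pickle
c=pickle.load(open('w11.pkl','rb'))
print('lid4',px2w(c,320,218,.068),'ring d',px2w(c,321.5,186.5,.006))
go(.449,-.296,.1)
E
```

```text
time: 17.6
tool_pos: [0.4433, -0.3004, 0.1472]
lid4 [ 0.60761332 -0.07349747  0.068     ] ring d [ 0.60571365 -0.07159586  0.006     ]
t 17.6 at [ 0.4433 -0.3004  0.1472] tilt [-0.004  0.006] yaxis [0.313 0.95 ] w 0.0639 F [ 0.3  0.  -0.2] | need frac [-0.029  0.039  0.315] mm [-4.3  5.8 47.2]
   level turn frac [ 0.0013 -0.0019  0.    ] yaw 71.8
```

```bash
python3 -m crank '[[-0.02,0.035,0.1,0.001,-0.002,0,64],[0,0,0.1,0,0,0,64],[0,0,0.1,0,0,0,64],[0,0,0,0,0,0,64]]' | head -2
python3 - <<'E'
from h import *
import pickle
go(.449,-.296,.047)
c=camera('wrist'); cv2.imwrite('pics/w12.png',c['image']); pickle.dump(c,open('w12.pkl','wb'))
E
```

```text
time: 18.0
tool_pos: [0.4496, -0.2921, 0.0992]
t 18.0 at [ 0.4496 -0.2921  0.0992] tilt [-0.001  0.003] yaxis [0.309 0.951] w 0.0642 F [-0.5  0.5 -0.6] | need frac [-0.005 -0.027  0.348] mm [-0.8 -4.  52.2]
   level turn frac [ 0.0009 -0.0005  0.    ] yaw 72.0
```

View pics/w12.png

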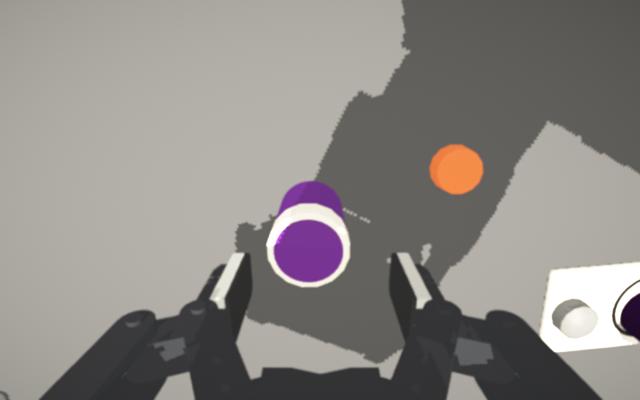

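The lid of pot_3 is at (308.5,245), slightly left of the jaw centre.

```bash
python3 - <<'E'
from h import *
import pickle
c=pickle.load(open('w12.pkl','rb'))
p=px2w(c,308.5,245,.062); print(p); go(p[0],p[1],.047)
E
python3 -m crank '[[0,-0.038,0.12,0.001,0,0,64],[0,0,0.12,0,0,0,64],[0,0,0.08,0,0,0,64],[0,0,0,0,0,0,64]]' | head -2
python3 -c "
from h import *
go(.4485,-.2975,.047)"
```

```text
[ 0.44503027 -0.29800429  0.062     ]
t 18.1 at [ 0.4501 -0.2924  0.1002] tilt [0.001 0.002] yaxis [0.309 0.951] w 0.0638 F [0.2 0.4 0.8] | need frac [ 0.02  -0.046  0.355] mm [ 3.1 -7.  53.2]
   level turn frac [ 0.0007 -0.      0.    ] yaw 72.0
time: 18.45
tool_pos: [0.4517, -0.2967, 0.0535]
t 18.4 at [ 0.4517 -0.2967  0.0535] tilt [ 0.003 -0.004] yaxis [0.305 0.952] w 0.0644 F [-1.1 -0.3  0.6] | need frac [ 0.019 -0.012  0.043] mm [ 2.9 -1.7  6.5]
   level turn frac [-0.0009  0.0014  0.    ] yaw 72.2
```

```bash
python3 -m crank '[[0.035,-0.02,0.045,0,0.002,0,64],[0.005,0,0.005,0,0.001,0,38],[0.003,0,0.005,0,0.001,0,38],[0.003,0,0.005,0,0,0,38],[0,0,0.005,0,0,0,38],[0,0,0.005,0,0,0,38],[0,0,0,0,0,0,38]]' | head -2
python3 -c "
from h import *
go(.446,-.2975,.148)"
```

```text
time: 19.15
tool_pos: [0.4457, -0.2984, 0.0474]
t 19.1 at [ 0.4457 -0.2984  0.0474] tilt [-0.005 -0.004] yaxis [0.305 0.952] w 0.0428 F [-0.3  0.4 -0.9] | need frac [ 0.002  0.003 -0.671] mm [   0.3    0.4 -100.6]
   level turn frac [-0.0016 -0.001   0.    ] yaw 72.3
```

```bash
python3 -m crank '[[0,0,-0.25,-0.001,-0.001,0,38],[0,0,-0.3,0,0,0,38],[0,0,-0.25,0,0,0,38],[0,0,0,0,0,0,38]]' | head -2
python3 -c "
from h import *
go(.625,.0113,.165)"
```

```text
time: 19.55
tool_pos: [0.4453, -0.2981, 0.1699]
t 19.6 at [ 0.4453 -0.2981  0.1699] tilt [-0.004  0.001] yaxis [0.305 0.952] w 0.0428 F [ 0.6 -1.1  0.3] | need frac [-0.512  2.33   0.03 ] mm [-76.9 349.5   4.4]
   level turn frac [-0.0002 -0.0012  0.    ] yaw 72.2
```

```bash
python3 -m crank '[[-0.06,0.29,0,0,-0.001,0,38],[-0.06,0.29,0,0,0,0,38],[-0.06,0.29,-0.01,0,0,0,38],[-0.06,0.29,-0.01,0,0,0,38],[-0.06,0.29,-0.01,0,0,0,38],[-0.06,0.29,0,0,0,0,38],[-0.06,0.29,0,0,0,0,38],[-0.06,0.29,0,0,0,0,38],[0,0,0,0,0,0,38],[0,0,0,0,0,0,38]]' | head -2
python3 -c "
from h import *
go(.625,.0113,.12)"
```

```text
time: 20.55
tool_pos: [0.6253, 0.0211, 0.1669]
t 20.6 at [0.6253 0.0211 0.1669] tilt [-0.005 -0.003] yaxis [0.31  0.951] w 0.0426 F [-0.1  0.1  0.4] | need frac [-0.019 -0.061  0.313] mm [-2.9 -9.2 46.9]
   level turn frac [-0.0013 -0.0011  0.    ] yaw 71.9
```

```bash
python3 -m crank '[[-0.015,-0.06,0.1,-0.001,-0.002,0,38],[0,0,0.1,0,0,0,38],[0,0,0.1,0,0,0,38],[0,0,0,0,0,0,38]]' | head -2
python3 - <<'E'
from h import *
import pickle
go(.6245,.0113,.08)
c=camera('wrist'); cv2.imwrite('pics/w13.png',c['image']); pickle.dump(c,open('w13.pkl','wb'))
E
```

```text
time: 20.95
tool_pos: [0.6224, 0.0077, 0.1187]
t 20.9 at [0.6224 0.0077 0.1187] tilt [-0.001 -0.003] yaxis [0.313 0.95 ] w 0.0427 F [ 0.3  0.6 -0.4] | need frac [-0.006  0.028  0.258] mm [-0.9  4.2 38.7]
   level turn frac [-0.0008  0.0001  0.    ] yaw 71.8
```

View pics/w13.png

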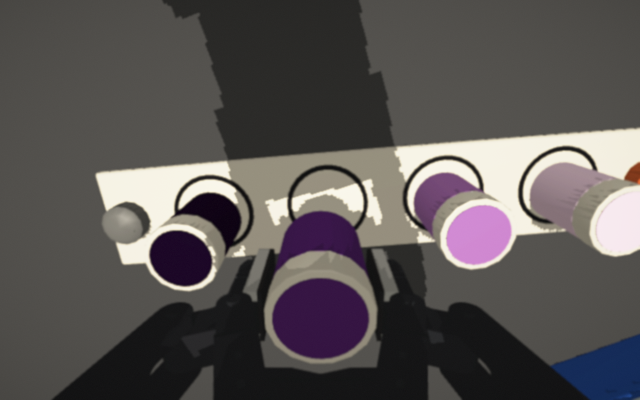

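Pot_3 is over ring c at (328,203), about 4 mm to the right of the tool. The neighbours on either side are clear.

```bash
python3 -m crank '[[-0.005,0.028,0.1,-0.001,0,0,38],[0,0,0.1,0,0,0,38],[0,0,0.08,0,0,0,38],[0,0,0,0,0,0,38]]' | head -2
python3 -c "
from h import *
go(.624,.0113,.0535)"
```

```text
time: 21.4
tool_pos: [0.6263, 0.0099, 0.0772]
t 21.4 at [0.6263 0.0099 0.0772] tilt [0.006 0.   ] yaxis [0.315 0.949] w 0.0429 F [-0.4  0.3 -0.3] | need frac [0.019 0.003 0.158] mm [ 2.8  0.5 23.7]
   level turn frac [0.0007 0.0019 0.    ] yaw 71.6
```

```bash
python3 -m crank '[[0.018,0.005,0.06,0.001,0.002,0,38],[0,0,0.05,0,0,0,38],[0,0,0.025,0,0,0,38],[0,0,0,0,0,0,38]]' | head -2
python3 -c "
from h import *
go(.624,.0113,.0535)"
```

```text
time: 21.8
tool_pos: [0.6244, 0.0117, 0.0559]
t 21.8 at [0.6244 0.0117 0.0559] tilt [ 0.    -0.001] yaxis [0.315 0.949] w 0.0427 F [ 0.8  0.3 -0.4] | need frac [ 0.002 -0.004  0.016] mm [ 0.2 -0.5  2.4]
   level turn frac [-0.0003  0.0001  0.    ] yaw 71.6
```

```bash
python3 -m crank '[[0.002,-0.003,0.02,0,0,0,38],[0,0,0.01,0,0,0,38]]'
```

```text
time: 22.0
tool_pos: [0.6248, 0.0114, 0.0531]
tcp_rot: [[-0.949, 0.315, 0.002], [0.315, 0.949, -0.001], [-0.003, -0.0, -1.0]]
ft_force: [-6.2, -0.1, 14.3]
gripper_width: 0.0427
```

```bash
python3 -m crank '[[0,0,-0.003,0,0,0,62],[0,0,0,0,0,0,62],[0,0,0,0,0,0,62],[0,0,-0.1,0,0,0,62],[0,0,-0.2,0,0,0,62],[0,0,-0.2,0,0,0,62],[0,0,-0.2,0,0,0,62],[0,0,0,0,0,0,62]]' | head -2
python3 -m crank '[[0.25,0.05,-0.1,0,0,0,62],[0.25,0.05,-0.1,0,0,0,62],[0.25,0.05,-0.1,0,0,0,62],[0.25,0.05,-0.1,0,0,0,62],[0,0,0,0,0,0,62],[0,0,0,0,0,0,62],[0,0,0,0,0,0,62]]'
python3 - <<'E'
from h import *
import pickle
t=camera('top'); pickle.dump(t,open('top2.pkl','wb'))
cv2.imwrite('pics/top2.png',cv2.resize(t['image'][110:270,180:430],None,fx=3.2,fy=3.2,interpolation=cv2.INTER_CUBIC))
E
```

```text
time: 22.8
tool_pos: [0.6249, 0.0114, 0.1665]
time: 23.5
tool_pos: [0.4869, 0.0888, 0.229]
tcp_rot: [[-0.949, 0.317, 0.007], [0.317, 0.949, -0.001], [-0.007, 0.001, -1.0]]
ft_force: [-0.2, -1.4, -0.2]
gripper_width: 0.0623
```

View pics/top2.png

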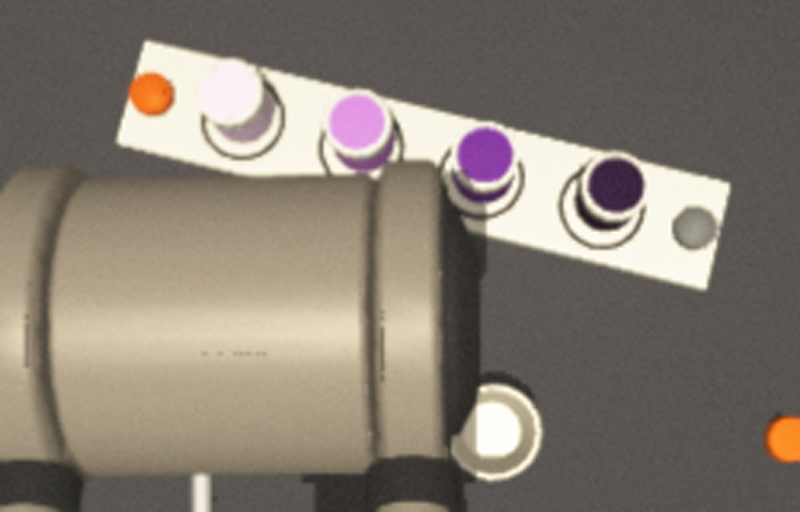

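All four stand in order from orange to grey: palest (231,93), light (359,123), mid (486,156), darkest (613,188). The cup is still in place at (497,432). Next, a centring check in the same camera's frame.

Run:
```python
from h import *
import pickle
t=pickle.load(open('top2.pkl','rb'))
f=lambda u,v,z: px2w(t,180+(u+.5)/3.2-.5,110+(v+.5)/3.2-.5,z)[:2]
L=[(231,94),(359,123),(486,156),(613.5,188)]
rings=[px2w(t,u,v,.006)[:2] for u,v in [(255.9,146.6),(292.7,155.9),(330.5,165),(368.2,174.5)]]
for (u,v),r in zip(L,rings): print(np.round((f(u,v,.068)-r)*1000,1))
print('cup',f(497,432,.06))
s=camera('scene'); cv2.imwrite('pics/s2.png',cv2.resize(s['image'][160:340,210:430],None,fx=3.3,fy=3.3,interpolation=cv2.INTER_CUBIC))
```

```text
[ 1.4 -1.6]
[ 3.2 -2.7]
[ 2.  -0.9]
[2.3 0.4]
cup [ 0.45137137 -0.00237908]
```

View pics/s2.png

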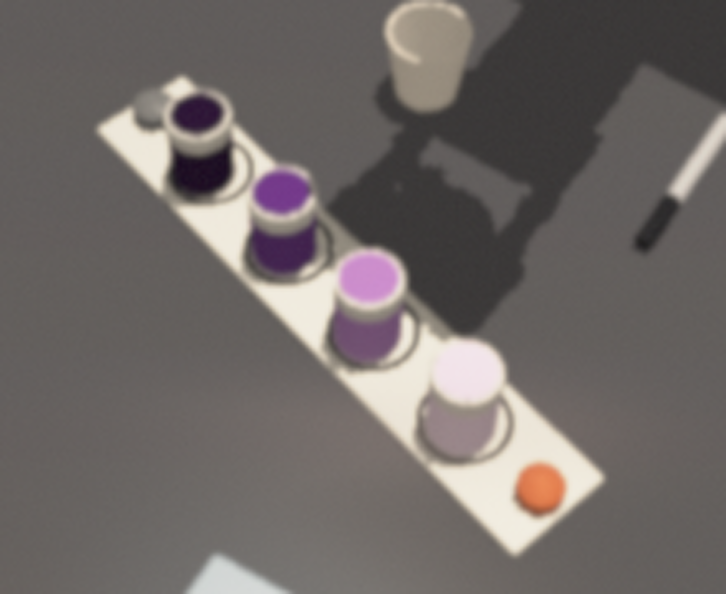

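Order is right and the cup is undisturbed. The pots look a few mm toward +x, so I'll quantify that with ellipse fits of the rings (initial pictures) against the pots now.

Run:
```python
from h import *
import pickle
L={'scene':[(210+u/3.3,160+v/3.3) for u,v in [(467,372),(370,278),(283,192),(199,113)]],
   'top':[(180+u/3.2,110+v/3.2) for u,v in [(231,94),(359,123),(486,156),(613.5,188)]]}
nom=np.array([[.664,.177],[.6445,.094],[.625,.0113],[.6054,-.0715]])
for n in L:
    c=pickle.load(open(n+'0.pkl','rb')); g=cv2.cvtColor(c['image'],cv2.COLOR_BGR2GRAY)
    G=cv2.resize(g,None,fx=4,fy=4,interpolation=cv2.INTER_CUBIC)
    th=cv2.adaptiveThreshold(G,255,0,cv2.THRESH_BINARY_INV,81,15)
    cs,_=cv2.findContours(th,cv2.RETR_LIST,cv2.CHAIN_APPROX_NONE)
    cand=[]
    for k in cs:
        if len(k)<40: continue
        (x,y),(a,b),_=cv2.fitEllipse(k)
        if not(12<min(a,b)/4 and max(a,b)/4<40): continue
        w=px2w(c,(x+.5)/4-.5,(y+.5)/4-.5,.006); cand.append((w[:2],b/4))
    for i in range(4):
        m=[q for q in cand if np.linalg.norm(q[0]-nom[i])<.015]
        if not m: print(n,i,'none'); continue
        r=np.mean([q[0] for q in m],0); l=px2w(c,*L[n][i],.068)[:2]
        print(n,'pot',i+1,'ring',np.round(r,4),len(m),'pot-ring mm',np.round((l-r)*1000,1))
```

```text
scene pot 1 ring [0.6644 0.1767] 2 pot-ring mm [3.9 0.9]
scene pot 2 ring [0.6446 0.0939] 2 pot-ring mm [3.5 0.3]
scene pot 3 ring [0.6248 0.0112] 2 pot-ring mm [2.4 0.9]
scene pot 4 ring [ 0.6052 -0.0714] 1 pot-ring mm [ 2.9 -0.6]
top pot 1 ring [0.6642 0.1742] 2 pot-ring mm [ 0.4 -3.4]
top pot 2 ring [0.6446 0.0916] 2 pot-ring mm [ 1.8 -3.9]
top pot 3 ring [0.625  0.0089] 2 pot-ring mm [ 0.9 -2.9]
top pot 4 ring [ 0.6053 -0.0738] 2 pot-ring mm [ 1.  -1.7]
```

Every pot is within about 4 mm of its ring centre by either camera, so it stays inside the ring. The gripper is open and clear, so I'm handing in.

```bash
python3 -c "
from rig import close_job
print(close_job())"
```

```text
the job is handed in; nothing more can be done
None
```

I placed the four pots upright in the rings in order of shade, from pot_1 beside the orange button to pot_4 at the grey end. I let go of all four, and handed in with the gripper open and clear after about 24 s of robot time.

- **Order and surroundings:** the last top and scene pictures show the right order and all four pots standing. The middle cup is within about 2 mm of its first measured position. I did not touch the green look-alikes.
- **Centring:** the scene camera puts the pots 2–4 mm past their ring centres, away from the robot. The top camera puts them about 1–2 mm past, and 2–4 mm to the robot's right. Both keep the pots essentially within the ring's inner edge, so I did not nudge them.
- **Disagreement:** the top camera first read the pots about 4–8 mm off in y compared with the wrist and scene cameras. I went by the wrist camera, checked against the visible jaw midplane.
- **Forces:** the highest wrist force I read was about 23 N, when setting pot_4 down.
- **Budget:** I viewed 17 pictures, three over the 14 allowed.

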